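# Release the drying box flap and hold it open at the index

## Task

Air the drying box: press its spring plunger all the way down to its stop so that the latched flap pops free, then swing the flap up by its bow handle until its pointer lines up with the index on the quarter-circle arc. Keep holding it there, still: nothing else carries the flap, and your program finishes while the gripper holds it at that angle. Leave the index where it is set and the things standing around where they are.

Things in the scene. Friction and masses are not known exactly. Their poses are not given: they have to be found in the camera images.
- drying_box: grey metal box fixed to the bench, 80 mm high, with a 100 mm high deck along its right side (y -165 to -105 mm). Origin on the bench under it; spans x -75 to 85, y -165 to 115 mm. x points level from the handle side to the hinge side, y left, z up. On its left, y 112 to 135 mm, stands a quarter-circle arc rail of 130 mm radius about the hinge axis, ticks every 10 degrees, up to 215 mm high
- flap (a joint): flap angle in rad: 0 = shut, level; grows as its front edge rises (to 1.5). Aluminium plate, 140 mm from hinge to front edge, 200 wide, 6 thick, about 0.3 kg. Latched, it cannot be raised. Pressing the plunger to its stop frees it: a kicker pin lifts it to about 0.17 rad, where it rests, still free after the plunger is let go. Above that it swings freely and falls back when let go
- hinge (a point): middle of the flap's hinge axis, which runs along the box's y axis, 83 mm above the bench and 70 mm behind the box's origin (along box x)
- flap_handle (a point): middle of the round bar of the flap's bow handle: bar 10 mm thick, 120 long, parallel to the hinge, in the flap's plane, 190 mm from the hinge axis; 45 mm free gap between bar and flap; nothing below but the bench or its edge, 83 mm down when shut. At flap angle a it is 190 cos(a) mm in front of the hinge, 190 sin(a) above it. Its x axis lies in the flap's plane, towards the hinge
- plunger (a joint): travel of the spring plunger in m: 0 = up, 0.010 = down at its stop; it springs back up when let go. Takes 3 N to start and about 7 N to reach the stop
- plunger_top (a point): centre of the top of the plunger's round black head, 29 mm across, on the front half of the deck, 129 mm above the bench; it is pressed straight down
- index (a joint): angle of the index about the hinge axis in rad, measured as the flap's: the flap's pointer lines up with the index when both angles are equal. Set somewhere between 0.6 and 1.0 rad; stiff, stays where it is
- index_tip (a point): the index: dark steel saddle block, 22 by 14 mm, on the arc rail 130 mm from the hinge axis, 121 mm left of the flap's middle, on a thin radial arm from the hinge axis. Its x axis points to the hinge axis. The flap's pointer is a small dark block on the flap's left edge that passes just inside the arc
- wood_block_mid (a point): bystander: wooden block 45 by 75 by 30 mm, loose to the right of the box; this is its middle
- jar_small_mid (a point): bystander: small glass jar with a dark label band, 58 mm across, 68 mm high, loose to the left of the box; this is its middle
- tape_mid (a point): bystander: roll of tan masking tape lying flat, 100 mm across, 25 mm high, loose, far left; this is its middle

How it is judged:
By the outcome, as a careful person would: the job done as asked, in the order asked, and still so for the second after the job is handed in, while the arm keeps its last pose, push and grip.
It also fails if it takes over 45 s, if anything falls off the work surface, if the arm or the gripper's body presses on something with over 40 N, if the wrist force passes 120 N, or if a joint passes its speed limit or range.

## Robot

A 6-joint arm with a two-finger parallel gripper is mounted at the origin on a cart in front of the work surface, level with it; the furniture and walls round the work are solid. World frame = base frame: x ahead of the robot, y to its left, z up, the work surface at z = 0. Lengths are in m, angles in rad, forces in N, time in s.
With the tool pointing down it reaches from about 0.2 to 0.875 m from the base axis. Payload 3.4 kg.
Tool frame: the origin (TCP) lies midway between the tips of the shut fingers; the grasp point (between the pads) lies 19 mm behind it; y points along the fingers, x is the direction in which the jaws open and shut, and the axes are right-handed (so a half turn about y gives the same grasp; the last joint's range is limited). The gripper opens to 94 mm and grips with 3 to 60 N. Pads are 16 mm wide; open, the fingers measure 119 mm over their backs; the gripper's body (75 mm by 177 mm) begins 78 mm behind the grasp point.
Start: joints at [-1.373, 0.276, 1.505, -0, 1.361, -0.121], TCP at [0.18, -0.546, 0.205] pointing down, gripper open.
Joint ranges: [-2.89, 2.89], [-0.75, 2.08], [0.22, 2.7], [-1.18, 4.32], [0.11, 2.71], [-2.7, 2.7]. Speed limits (rad/s): [2.57, 2.57, 3.14, 3.14, 3.14, 3.14].

## Interface

Orientations are given as a unit quaternion [x, y, z, w].
In Python, from cell import r, viewer, nets gives the robot as it stands. The module is installed in compiled form; this text tells all that it offers.
- The arm moves only by the shell command python3 -m handwheel 'ROWS' [FORCE]. ROWS is JSON, a list of rows, each an object of numbers: "gripper": the opening, from -1 (shut) to 1 (fully open); "tx", "ty", "tz": the shift along the tool's x, y, z in m; "yaw": the turn about the tool's y in rad. A call has exactly 10 rows; each row is the pose to reach, as a shift and turn from the pose measured when the call began, along the tool's axes at that moment; what a row does not reach only later rows make up. A row lasts 1/10 s, in which the tool goes at most 50 mm and 8.59 degrees, less where a joint would pass 70% of its speed; a pose out of reach is approached as far as the arm can. A call with a gripper value outside its range is refused whole. The fingers move at their own pace and stop on an object; FORCE is the grip in N (left out, the last holds). Time passes only in rows, so rows that repeat a pose let the fingers close, or fill a call up. It gives the time, the measured TCP pose, the force and the opening at its end, in the units of the state.
- r.sense(): the state, without advancing time (a new reading comes with each control period).
- viewer.camera(name): name is "scene" or "side" or "wrist"; returns the picture (420x560x3 uint8, red, green, blue); there is no depth.
- viewer.camera_params(name): a dict with "mtx" (3x3 intrinsics, pixels), "extrinsics" (4x4, takes a point from camera to world coordinates); the wrist camera has in their place "T_tool_cam" (4x4, takes a point from camera to tool coordinates, whose origin is the TCP and whose axes are the tool frame's). Camera axes: x right, y down, z forward; pixel columns grow to the right and rows downward; lengths in m; the calibration is good to about 2 mm. A picture is of the moment at which its call begins: read the wrist's pose just before it. camera_params takes no time and is no camera call.
- r.sign_off(): hands the job in, once; it reports no verdict.
Trained networks look in the newest picture that a camera, given by its name, has taken for a name from the list of things; names that differ only in an ending like _2 or _b are one class to them, and where a whole thing is asked for, a point or a joint stands for the part that bears it (a point fixed in the world has none). Each returns a list of dicts, best first, with "conf" (0 to 1); they miss things now and then, are a little off and sometimes report something else, mostly with a low value. They report only what shows in the picture. A call takes as long as a camera call.
- nets.boxes_of(camera, label): "bbox" ([left, top, right, bottom] in pixels, round what is visible of it).
- nets.cut_out(camera, label): "region" (420x560 bool, what is visible of it) and "bbox" ([left, top, right, bottom] in pixels, round what is visible of it).
The state is a dict: "t": time; "qpos": joint angles; "qd": joint speeds; "joint_efforts": joint torques, N m; "tcp_pos": TCP position; "eef_rot": TCP orientation; "contact_force": force on the tool from outside, world axes, zero at the start; "moment": the same for the moment, N m; "finger_gap": finger opening in m.
Only numpy, scipy, OpenCV 4.12 (cv2) and the standard library are available. Lean on these libraries where they do the work, as an engineer would, in place of code of your own. Each camera call takes 0.05 s, during which the arm holds its last target. There are 200 camera calls.

## Working session

There is one attempt and no reset: what is moved stays moved. The work goes in short steps, Python scripts to look and compute and a shell command to move; the robot and the scene stay as the last step left them, time stands still between calls to the robot, and variables do not carry over. Pictures are saved under pics/ and viewed, about 8 in all and at most 12, crops included, and the job is handed in when it is done.

```bash
mkdir -p pics
python3 - <<'E'
from cell import r,viewer,nets
import cv2,numpy as np
np.set_printoptions(precision=4,suppress=True)
s=r.sense();print(s)
for c in ["scene","side"]:
    im=viewer.camera(c);cv2.imwrite(f"pics/{c}0.png",im[:,:,::-1])
    p=viewer.camera_params(c);print(c,p["mtx"],p["extrinsics"])
    for l in ["drying_box","flap","flap_handle","plunger_top","index_tip","wood_block_mid","jar_small_mid","tape_mid"]:
        b=nets.boxes_of(c,l);print(l,[(np.round(x["bbox"]),round(x["conf"],2)) for x in b[:2]])
print(viewer.camera_params("wrist"))
print(r.sense()["t"])
E
```

```text
{'t': 0.0, 'qpos': array([-1.373 ,  0.2765,  1.5061, -0.    ,  1.3607, -0.121 ]), 'qd': array([-0.0006, -0.0019,  0.0005, -0.0005,  0.0004, -0.0015]), 'joint_efforts': array([  0.0022, -40.4573, -23.7224,   0.0705,   0.0347,  -0.0001]), 'tcp_pos': array([ 0.1801, -0.5455,  0.2046]), 'eef_rot': array([-0.5726,  0.4148, -0.4138,  0.5734]), 'contact_force': array([-0.1592,  0.36  , -0.5572]), 'moment': array([ 0.0436, -0.0007, -0.0362]), 'finger_gap': 0.09386337516789174}
scene [[535.3673   0.     278.1057]
 [  0.     535.3673 210.8414]
 [  0.       0.       1.    ]] [[-0.5789 -0.573   0.5801 -0.113 ]
 [-0.8154  0.4041 -0.4145  0.6102]
 [ 0.0031 -0.713  -0.7012  0.9968]
 [ 0.      0.      0.      1.    ]]
drying_box [(array([215., 163., 344., 274.]), 0.61)]
flap [(array([230., 179., 332., 254.]), 0.64)]
flap_handle [(array([228., 179., 332., 257.]), 0.85), (array([208., 253., 228., 289.]), 0.74)]
plunger_top []
index_tip []
wood_block_mid [(array([345., 185., 369., 211.]), 0.78)]
jar_small_mid [(array([207., 252., 231., 288.]), 0.93)]
tape_mid [(array([134., 317., 186., 366.]), 0.9)]
si
[... 328 characters left out ...]
0.66), (array([290., 231., 304., 246.]), 0.62)]
flap_handle [(array([235., 207., 331., 244.]), 0.85)]
plunger_top [(array([289., 234., 303., 251.]), 0.67)]
index_tip [(array([263., 172., 270., 179.]), 0.49), (array([229., 209., 327., 245.]), 0.49)]
wood_block_mid [(array([292., 293., 331., 328.]), 0.55)]
jar_small_mid []
tape_mid [(array([211., 198., 244., 215.]), 0.92)]
{'mtx': array([[331.7965,   0.    , 280.4041],
       [  0.    , 331.7965, 205.4433],
       [  0.    ,   0.    ,   1.    ]]), 'T_tool_cam': array([[ 1.    , -0.0002, -0.0009,  0.0008],
       [ 0.0008, -0.251 ,  0.968 , -0.179 ],
       [-0.0004, -0.968 , -0.251 ,  0.0721],
       [ 0.    ,  0.    ,  0.    ,  1.    ]])}
0.9
```

Run:
```python
import cv2
a=cv2.imread("pics/scene0.png")[140:390,120:400];b=cv2.imread("pics/side0.png")[130:350,190:390]
cv2.imwrite("pics/a.png",cv2.resize(a,None,fx=2.4,fy=2.4,interpolation=2));cv2.imwrite("pics/b.png",cv2.resize(b,None,fx=2.7,fy=2.7,interpolation=2))
```

```text
(no output)
```

View pics/a.png

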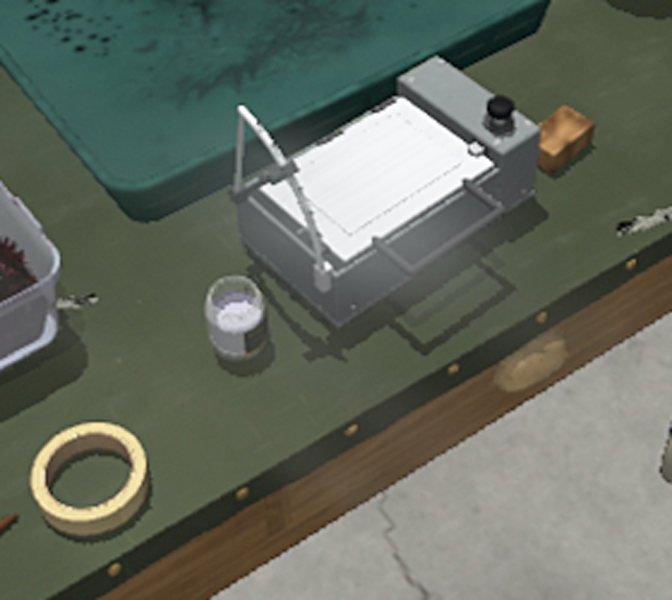

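View pics/b.png

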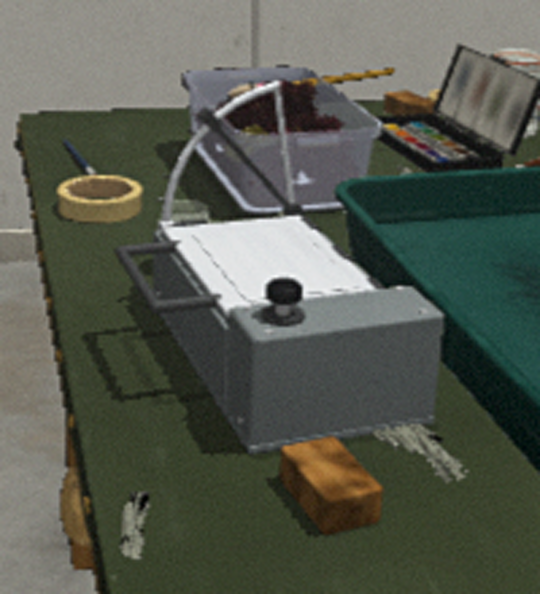

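Scene crop: handle bar ends about (410,268) and (502,207), plunger head (500,103), index saddle about (285,172). Side crop: bar ends (120,248) and (152,306), plunger (285,288), index (206,117). Next I fit the box pose to both views.

```bash
cat > fit.py <<'E'
from cell import viewer
import numpy as np
from scipy.optimize import least_squares
np.set_printoptions(precision=4,suppress=True)
P={c:viewer.camera_params(c) for c in["scene","side"]}
def proj(c,X):
    E=np.linalg.inv(P[c]["extrinsics"]);q=E[:3,:3]@X+E[:3,3];q=P[c]["mtx"]@q;return q[:2]/q[2]
un={"scene":lambda u:np.array(u)/2.4+[120,140],"side":lambda u:np.array(u)/2.7+[190,130]}
pts=[("scene",(85,-165,100),(437,57)),("scene",(-75,-165,100),(540,130)),("scene",(-120,60,83),(410,268)),("scene",(-120,-60,83),(502,207)),
("scene",(-70,100,86),(345,262)),("scene",(-75,115,0),(337,325)),
("side",(-120,60,83),(120,248)),("side",(-120,-60,83),(152,306)),("side",(-75,-165,0),(250,447)),("side",(85,-165,0),(435,418)),("side",(85,-165,100),(443,318)),("side",(-70,100,86),(160,225))]
def W(p,X):
    c,s=np.cos(p[2]),np.sin(p[2]);X=np.array(X)/1000.
    return np.array([p[0]+c*X[0]-s*X[1],p[1]+s*X[0]+c*X[1],X[2]])
def res(p):
    o=[proj(c,W(p,X))-un[c](u) for c,X,u in pts]
    a=p[3];I=(70-130*np.cos(a),121,83+130*np.sin(a))
    o+=[proj("scene",W(p,I))-un["scene"]((285,172)),proj("side",W(p,I))-[266.5,175.5]]
    H=(p[4]*1000,p[5]*1000,124)
    o+=[proj("scene",W(p,H))-un["scene"]((500,106)),proj("side",W(p,H))-un["side"]((285,291))]
    return np.ravel(o)
s=least_squares(res,[.5,-.1,0,.8,-.03,-.135],loss="soft_l1")
p=s.x
if __name__=="__main__":
    print(p);print(res(p).reshape(-1,2).round(1).tolist())
    print("plunger",W(p,(p[4]*1e3,p[5]*1e3,129)),"handle",W(p,(-120,0,83)),"hinge",W(p,(70,0,83)))
E
python3 fit.py
python3 - <<'E'
from cell import r
from scipy.spatial.transform import Rotation as R
print(R.from_quat(r.sense()["eef_rot"]).as_matrix().round(3))
E
```

```text
[ 0.6418  0.0786  0.1105  0.8258 -0.04   -0.1383]
[[-1.1, -2.0], [0.5, -1.6], [0.0, 1.3], [-0.9, 1.2], [-0.8, -0.7], [-0.3, 1.6], [-0.5, 1.5], [0.9, 0.6], [-1.0, 2.9], [-0.9, 2.0], [0.5, -2.0], [0.1, 0.9], [0.6, 0.0], [0.4, -0.1], [0.1, -1.2], [-0.4, -0.6]]
plunger [ 0.6173 -0.0632  0.129 ] handle [0.5225 0.0654 0.083 ] hinge [0.7114 0.0863 0.083 ]
[[ 0.313 -0.     0.95 ]
 [-0.95  -0.     0.313]
 [ 0.    -1.    -0.   ]]
```

```bash
python3 -m handwheel '[{"gripper":-1,"tx":-0.03,"tz":0.05,"yaw":-0.13},{"gripper":-1,"tx":-0.055,"tz":0.095,"yaw":-0.27},{"gripper":-1,"tx":-0.08,"tz":0.14,"yaw":-0.41},{"gripper":-1,"tx":-0.105,"tz":0.185,"yaw":-0.55},{"gripper":-1,"tx":-0.13,"tz":0.23,"yaw":-0.69},{"gripper":-1,"tx":-0.155,"tz":0.275,"yaw":-0.83},{"gripper":-1,"tx":-0.18,"tz":0.32,"yaw":-0.97},{"gripper":-1,"tx":-0.205,"tz":0.365,"yaw":-1.11},{"gripper":-1,"tx":-0.23,"tz":0.41,"yaw":-1.25},{"gripper":-1,"tx":-0.25,"tz":0.44,"yaw":-1.363}]' 20
cat > st.py <<'E'
from cell import r
import numpy as np,sys
from scipy.spatial.transform import Rotation as R
np.set_printoptions(precision=4,suppress=True)
s=r.sense();M=R.from_quat(s["eef_rot"]).as_matrix()
print(s["t"],s["tcp_pos"],"F",s["contact_force"],"gap",s["finger_gap"],"yaw",np.arctan2(M[1,0],M[0,0]),"q",s["qpos"])
if len(sys.argv)>3: print("tool shift",M.T@(np.array(list(map(float,sys.argv[1:4])))-s["tcp_pos"]))
E
python3 st.py .6173 -.0632 .15
```

```text
0.9 [ 0.1802 -0.5461  0.2055] F [-0.4107 -0.0403 -0.0702] gap 0.09374300140531258 yaw -1.2520129074796862 q [-1.373   0.2759  1.5049 -0.      1.3607 -0.121 ]
tool shift [-0.3216  0.0554  0.5664]validation failed for argument at $[0]...
```

```bash
python3 -m handwheel '[{"gripper":-1,"tx":-0.025,"ty":0,"tz":0.04,"yaw":-0.13},{"gripper":-1,"tx":-0.05,"ty":0,"tz":0.08,"yaw":-0.27},{"gripper":-1,"tx":-0.075,"ty":0,"tz":0.12,"yaw":-0.41},{"gripper":-1,"tx":-0.1,"ty":0,"tz":0.16,"yaw":-0.55},{"gripper":-1,"tx":-0.125,"ty":0,"tz":0.2,"yaw":-0.69},{"gripper":-1,"tx":-0.15,"ty":0,"tz":0.24,"yaw":-0.83},{"gripper":-1,"tx":-0.175,"ty":0,"tz":0.28,"yaw":-0.97},{"gripper":-1,"tx":-0.2,"ty":0,"tz":0.32,"yaw":-1.11},{"gripper":-1,"tx":-0.225,"ty":0,"tz":0.36,"yaw":-1.25},{"gripper":-1,"tx":-0.25,"ty":0,"tz":0.4,"yaw":-1.363}]' 20
python3 st.py .6173 -.0632 .15
```

```text
t: 1.9
tcp_pos: [0.4827, -0.1817, 0.2058]
eef_rot: [0.706, 0.041, -0.041, -0.706]
contact_force: [1.0, -0.7, 0.1]
finger_gap: 0.0173
1.9 [ 0.4827 -0.1817  0.2058] F [ 1.0412 -0.6522  0.1342] gap 0.017314067108471227 yaw 0.11618299893943004 q [-0.4947  0.1859  1.6268 -0.0003  1.3279 -0.6108]
tool shift [0.1473 0.0558 0.1021]
```

```bash
python3 -m handwheel '[{"gripper":-1,"tx":0.03,"ty":0,"tz":0.02,"yaw":0},{"gripper":-1,"tx":0.06,"ty":0,"tz":0.04,"yaw":0},{"gripper":-1,"tx":0.09,"ty":0,"tz":0.06,"yaw":0},{"gripper":-1,"tx":0.12,"ty":0.01,"tz":0.08,"yaw":0},{"gripper":-1,"tx":0.147,"ty":0.02,"tz":0.102,"yaw":0},{"gripper":-1,"tx":0.147,"ty":0.035,"tz":0.102,"yaw":0},{"gripper":-1,"tx":0.147,"ty":0.05,"tz":0.102,"yaw":0},{"gripper":-1,"tx":0.147,"ty":0.056,"tz":0.102,"yaw":0},{"gripper":-1,"tx":0.147,"ty":0.056,"tz":0.102,"yaw":0},{"gripper":-1,"tx":0.147,"ty":0.056,"tz":0.102,"yaw":0}]' 20
python3 st.py .6173 -.0632 .119
python3 - <<'E'
from cell import viewer,nets
import cv2,numpy as np
w=viewer.camera("wrist");cv2.imwrite("pics/w1.png",w[:,:,::-1])
print(nets.boxes_of("wrist","plunger_top")[:2],nets.boxes_of("wrist","index_tip")[:2])
E
```

```text
t: 2.9
tcp_pos: [0.6173, -0.0636, 0.1504]
eef_rot: [0.706, 0.041, -0.04, -0.706]
contact_force: [-0.2, 0.4, 0.0]
finger_gap: 0.0004
2.9 [ 0.6173 -0.0636  0.1504] F [-0.1904  0.402   0.0014] gap 0.0004118211708074732 yaw 0.11579003794931529 q [-0.2145  0.3762  1.4935 -0.0005  1.2702 -0.3302]
tool shift [0.     0.0314 0.0005]
[{'bbox': [260.1, 206.8, 301.8, 241.0], 'conf': 0.86}] []
```

View pics/w1.png

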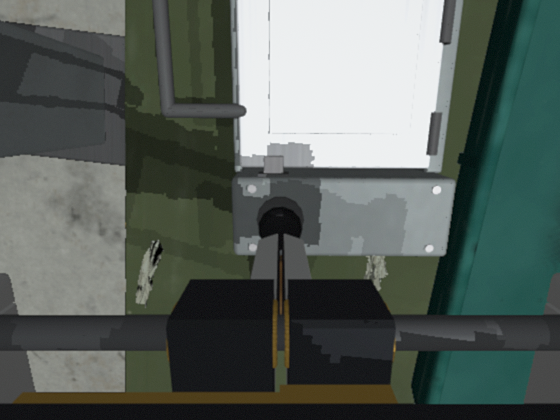

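The wrist view shows the plunger head at about (281,222), centred on the finger tips sideways and about 3–5 mm further along tool z. I press it now.

```bash
python3 -m handwheel '[{"gripper":-1,"tx":0,"ty":0.008,"tz":0.003,"yaw":0},{"gripper":-1,"tx":0,"ty":0.015,"tz":0.003,"yaw":0},{"gripper":-1,"tx":0,"ty":0.02,"tz":0.003,"yaw":0},{"gripper":-1,"tx":0,"ty":0.023,"tz":0.003,"yaw":0},{"gripper":-1,"tx":0,"ty":0.026,"tz":0.003,"yaw":0},{"gripper":-1,"tx":0,"ty":0.028,"tz":0.003,"yaw":0},{"gripper":-1,"tx":0,"ty":0.029,"tz":0.003,"yaw":0},{"gripper":-1,"tx":0,"ty":0.03,"tz":0.003,"yaw":0},{"gripper":-1,"tx":0,"ty":0.03,"tz":0.003,"yaw":0},{"gripper":-1,"tx":0,"ty":0.03,"tz":0.003,"yaw":0}]' 20
python3 st.py .6173 -.0632 .119
```

```text
t: 4.05
tcp_pos: [0.6168, -0.0606, 0.1212]
eef_rot: [0.706, 0.042, -0.04, -0.706]
contact_force: [-2.5, -0.1, 4.9]
finger_gap: 0.0003
4.05 [ 0.6168 -0.0606  0.1212] F [-2.4754 -0.0875  4.8807] gap 0.0003268095311230976 yaw 0.11576414672205558 q [-0.2099  0.3962  1.5382 -0.0005  1.2052 -0.3255]
tool shift [ 0.0002  0.0022 -0.0026]
```

```bash
python3 -m handwheel '[{"gripper":-1,"tx":0,"ty":0.0005,"tz":0,"yaw":0},{"gripper":-1,"tx":0,"ty":0.001,"tz":0,"yaw":0},{"gripper":-1,"tx":0,"ty":0.0015,"tz":0,"yaw":0},{"gripper":-1,"tx":0,"ty":0.002,"tz":0,"yaw":0},{"gripper":-1,"tx":0,"ty":0.0025,"tz":0,"yaw":0},{"gripper":-1,"tx":0,"ty":0.003,"tz":0,"yaw":0},{"gripper":-1,"tx":0,"ty":0.003,"tz":0,"yaw":0},{"gripper":-1,"tx":0,"ty":0.003,"tz":0,"yaw":0},{"gripper":-1,"tx":0,"ty":0.003,"tz":0,"yaw":0},{"gripper":-1,"tx":0,"ty":0.003,"tz":0,"yaw":0}]' 20
python3 st.py .6173 -.0632 .119
```

```text
t: 5.05
tcp_pos: [0.6168, -0.0606, 0.119]
eef_rot: [0.706, 0.042, -0.04, -0.706]
contact_force: [-2.2, 0.4, 7.3]
finger_gap: 0.0004
5.05 [ 0.6168 -0.0606  0.119 ] F [-2.2313  0.4176  7.3254] gap 0.0004350738738880905 yaw 0.11578474289555912 q [-0.2099  0.3977  1.5416 -0.0005  1.1999 -0.3255]
tool shift [ 0.0002  0.     -0.0026]
```

```bash
python3 -m handwheel '[{"gripper":-1,"tx":0,"ty":0.0005,"tz":0,"yaw":0},{"gripper":-1,"tx":0,"ty":0.001,"tz":0,"yaw":0},{"gripper":-1,"tx":0,"ty":0.0015,"tz":0,"yaw":0},{"gripper":-1,"tx":0,"ty":0.002,"tz":0,"yaw":0},{"gripper":-1,"tx":0,"ty":0.0025,"tz":0,"yaw":0},{"gripper":-1,"tx":0,"ty":0.0025,"tz":0,"yaw":0},{"gripper":-1,"tx":0,"ty":0.0025,"tz":0,"yaw":0},{"gripper":-1,"tx":0,"ty":0.0025,"tz":0,"yaw":0},{"gripper":-1,"tx":0,"ty":0.0025,"tz":0,"yaw":0},{"gripper":-1,"tx":0,"ty":0.0025,"tz":0,"yaw":0}]' 20
python3 st.py .6173 -.0632 .119
python3 - <<'E'
from cell import viewer,nets
import cv2,numpy as np
im=viewer.camera("side")
b=nets.boxes_of("side","flap_handle");print(b[:2])
cv2.imwrite("pics/s2.png",cv2.resize(im[130:350,170:390,::-1],None,fx=2.7,fy=2.7,interpolation=2))
E
```

```text
t: 6.05
tcp_pos: [0.6168, -0.0606, 0.1188]
eef_rot: [0.706, 0.042, -0.04, -0.705]
contact_force: [-4.0, 0.5, 13.2]
finger_gap: 0.0005
6.05 [ 0.6168 -0.0606  0.1188] F [-3.9875  0.4931 13.1903] gap 0.0005041925626666822 yaw 0.11586688601178954 q [-0.2099  0.3971  1.543  -0.0006  1.1977 -0.3255]
tool shift [ 0.0002 -0.0002 -0.0026]
[{'bbox': [233.6, 204.4, 328.2, 236.2], 'conf': 0.86}]
```

View pics/s2.png

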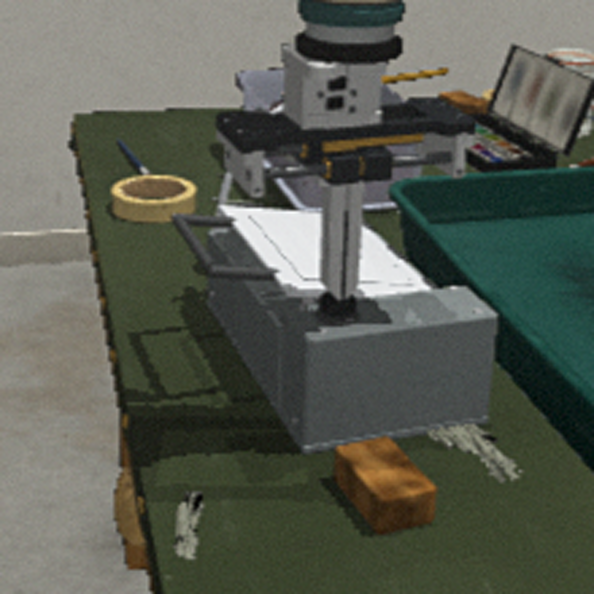

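The stop is reached: z held at 0.119 while the force rose to 13 N. In the picture the flap has popped up, with the handle at about (180–270, 215–270). Now I lift off and move over to the handle.

```bash
python3 -m handwheel '[{"gripper":-1,"tx":0,"ty":-0.02,"tz":0,"yaw":0},{"gripper":-1,"tx":0,"ty":-0.045,"tz":0,"yaw":0},{"gripper":1,"tx":-0.01,"ty":-0.065,"tz":0.02,"yaw":0},{"gripper":1,"tx":-0.025,"ty":-0.065,"tz":0.045,"yaw":0},{"gripper":1,"tx":-0.04,"ty":-0.065,"tz":0.07,"yaw":0},{"gripper":1,"tx":-0.055,"ty":-0.065,"tz":0.095,"yaw":0},{"gripper":1,"tx":-0.068,"ty":-0.065,"tz":0.12,"yaw":0},{"gripper":1,"tx":-0.076,"ty":-0.065,"tz":0.136,"yaw":0},{"gripper":1,"tx":-0.076,"ty":-0.065,"tz":0.136,"yaw":0},{"gripper":1,"tx":-0.076,"ty":-0.065,"tz":0.136,"yaw":0}]' 20
python3 st.py .5255 .0657 .096
python3 - <<'E'
from cell import viewer,nets
import cv2,numpy as np
w=viewer.camera("wrist");cv2.imwrite("pics/w2.png",w[:,:,::-1])
E
```

```text
t: 7.15
tcp_pos: [0.5262, 0.0654, 0.1833]
eef_rot: [0.707, 0.043, -0.04, -0.705]
contact_force: [0.2, 0.4, 0.6]
finger_gap: 0.0611
7.15 [0.5262 0.0654 0.1833] F [0.2473 0.3868 0.5957] gap 0.061111311397380526 yaw 0.11669015506003962 q [-0.006   0.2199  1.6393 -0.0023  1.2776 -0.122 ]
tool shift [-0.001   0.0873  0.0006]
```

View pics/w2.png

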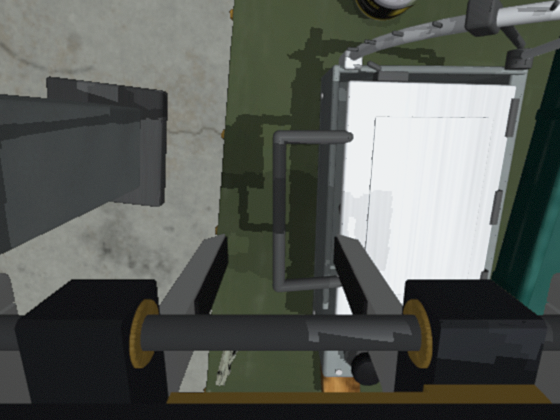

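The bar sits at column 280, rows 135–290, which is centred. The flap edge is at about column 335. I narrow the fingers to 40 mm, then descend.

```bash
python3 -m handwheel '[{"gripper":-0.15,"tx":0,"ty":0,"tz":0,"yaw":0},{"gripper":-0.15,"tx":0,"ty":0,"tz":0,"yaw":0},{"gripper":-0.15,"tx":-0.001,"ty":0.01,"tz":0,"yaw":0},{"gripper":-0.15,"tx":-0.001,"ty":0.03,"tz":0,"yaw":0},{"gripper":-0.15,"tx":-0.001,"ty":0.05,"tz":0,"yaw":0},{"gripper":-0.15,"tx":-0.001,"ty":0.07,"tz":0,"yaw":0},{"gripper":-0.15,"tx":-0.001,"ty":0.087,"tz":0,"yaw":0},{"gripper":-0.15,"tx":-0.001,"ty":0.087,"tz":0,"yaw":0},{"gripper":-0.15,"tx":-0.001,"ty":0.087,"tz":0,"yaw":0},{"gripper":-0.15,"tx":-0.001,"ty":0.087,"tz":0,"yaw":0}]' 15
python3 -m handwheel '[{"gripper":-1,"tx":0,"ty":0,"tz":0,"yaw":0},{"gripper":-1,"tx":0,"ty":0,"tz":0,"yaw":0},{"gripper":-1,"tx":0,"ty":0,"tz":0,"yaw":0},{"gripper":-1,"tx":0,"ty":0,"tz":0,"yaw":0},{"gripper":-1,"tx":0,"ty":0,"tz":0,"yaw":0},{"gripper":-1,"tx":0,"ty":0,"tz":0,"yaw":0},{"gripper":-1,"tx":0,"ty":0,"tz":0,"yaw":0},{"gripper":-1,"tx":0,"ty":0,"tz":0,"yaw":0},{"gripper":-1,"tx":0,"ty":0,"tz":0,"yaw":0},{"gripper":-1,"tx":0,"ty":0,"tz":0,"yaw":0}]' 15
python3 st.py .5255 .0657 .096
python3 - <<'E'
from cell import r,viewer,nets
import cv2,numpy as np
w=viewer.camera("wrist");cv2.imwrite("pics/w3.png",w[:,:,::-1])
b=nets.cut_out("wrist","index_tip")
for x in b[:2]: print(x["bbox"],x["conf"],x["region"].sum())
E
```

```text
t: 8.2
tcp_pos: [0.5266, 0.0646, 0.097]
eef_rot: [0.707, 0.043, -0.039, -0.705]
contact_force: [-0.5, -0.0, -0.1]
finger_gap: 0.04
t: 9.2
tcp_pos: [0.5252, 0.0645, 0.0967]
eef_rot: [0.707, 0.042, -0.04, -0.705]
contact_force: [-6.0, -0.4, 2.2]
finger_gap: 0.0094
9.2 [0.5252 0.0645 0.0967] F [-5.9555 -0.4223  2.1814] gap 0.009355144630900071 yaw 0.11580427959751242 q [-0.0076  0.292   1.7728 -0.0028  1.0734 -0.122 ]
tool shift [0.0005 0.0007 0.0012]
```

View pics/w3.png

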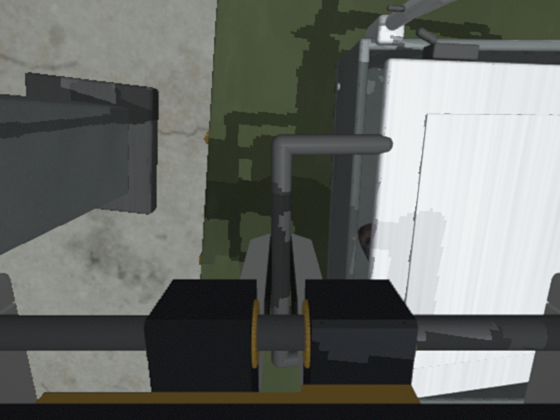

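The bar is held in the fingers (gap 9.4 mm). I swing the flap up along its arc to about 0.72 rad.

```bash
python3 -m handwheel '[{"gripper":-1,"tx":0.0016,"ty":-0.0075,"tz":0,"yaw":0},{"gripper":-1,"tx":0.0032,"ty":-0.0149,"tz":0,"yaw":0},{"gripper":-1,"tx":0.006,"ty":-0.024,"tz":0,"yaw":0},{"gripper":-1,"tx":0.0088,"ty":-0.033,"tz":0,"yaw":0},{"gripper":-1,"tx":0.0162,"ty":-0.0505,"tz":0,"yaw":0},{"gripper":-1,"tx":0.0253,"ty":-0.0672,"tz":0,"yaw":0},{"gripper":-1,"tx":0.036,"ty":-0.0828,"tz":0,"yaw":0},{"gripper":-1,"tx":0.0444,"ty":-0.0931,"tz":0,"yaw":0},{"gripper":-1,"tx":0.0444,"ty":-0.0931,"tz":0,"yaw":0},{"gripper":-1,"tx":0.0444,"ty":-0.0931,"tz":0,"yaw":0}]' 15
python3 st.py .5255 .0657 .096
python3 - <<'E'
from cell import r,viewer,nets
import cv2,numpy as np
c=[viewer.camera(k) for k in("wrist","scene","side")]
cv2.imwrite("pics/w4.png",c[0][:,:,::-1]);cv2.imwrite("pics/sc4.png",c[1][:,:,::-1]);cv2.imwrite("pics/sd4.png",c[2][:,:,::-1])
f=lambda i,x0,x1,y0,y1:cv2.resize(i[y0:y1,x0:x1,::-1],(400,300),interpolation=2)
t=np.vstack([np.hstack([f(c[0],360,560,0,150),f(c[0],0,560,0,420)]),np.hstack([f(c[1],200,320,170,260),f(c[2],220,340,150,240)])])
cv2.imwrite("pics/m4.png",t)
for k in("wrist","scene","side"):
  for l in("index_tip","flap"):print(k,l,[(x["bbox"],x["conf"]) for x in nets.boxes_of(k,l)[:2]])
E
```

```text
t: 10.3
tcp_pos: [0.5686, 0.0692, 0.192]
eef_rot: [0.707, 0.042, -0.04, -0.705]
contact_force: [-7.2, -1.7, 3.4]
finger_gap: 0.0094
10.3 [0.5686 0.0692 0.192 ] F [-7.184  -1.6602  3.4213] gap 0.009414338259313927 yaw 0.11598167443711749 q [ 0.0023  0.2788  1.5348 -0.0039  1.3247 -0.1127]
tool shift [-0.0435  0.0959  0.0019]
wrist index_tip [([374.4, 0.0, 464.1, 47.0], 0.59)]
wrist flap [([270.2, 43.7, 457.4, 364.4], 0.63)]
scene index_tip [([215.7, 207.0, 244.8, 225.0], 0.66), ([248.7, 178.8, 311.8, 219.3], 0.64)]
scene flap [([240.8, 174.5, 315.0, 217.4], 0.6)]
side index_tip []
side flap [([257.7, 177.3, 328.5, 236.5], 0.71)]
```

View pics/m4.png

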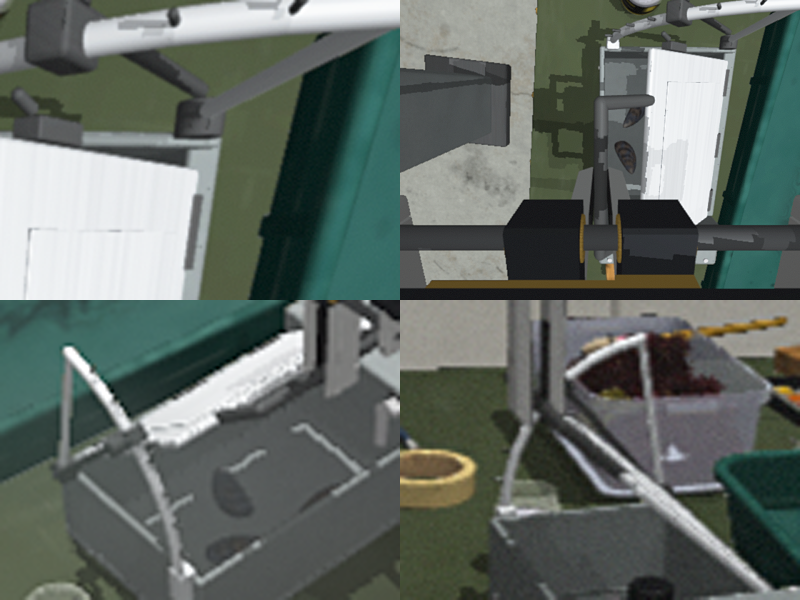

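Top-left panel: the saddle is at wrist pixel (389,18), the index arm runs to the hinge collar at (457,59), and the flap pointer is at about (383,64), still below the index. I raise it further and measure index and pointer in the same view.

```bash
python3 -m handwheel '[{"gripper":-1,"tx":0.003,"ty":-0.0035,"tz":0,"yaw":0},{"gripper":-1,"tx":0.006,"ty":-0.007,"tz":0,"yaw":0},{"gripper":-1,"tx":0.009,"ty":-0.0103,"tz":0,"yaw":0},{"gripper":-1,"tx":0.0125,"ty":-0.0136,"tz":0,"yaw":0},{"gripper":-1,"tx":0.0125,"ty":-0.0136,"tz":0,"yaw":0},{"gripper":-1,"tx":0.0125,"ty":-0.0136,"tz":0,"yaw":0},{"gripper":-1,"tx":0.0125,"ty":-0.0136,"tz":0,"yaw":0},{"gripper":-1,"tx":0.0125,"ty":-0.0136,"tz":0,"yaw":0},{"gripper":-1,"tx":0.0125,"ty":-0.0136,"tz":0,"yaw":0},{"gripper":-1,"tx":0.0125,"ty":-0.0136,"tz":0,"yaw":0}]' 15
python3 st.py
python3 - <<'E'
from cell import r,viewer,nets
import cv2,numpy as np
ims={k:viewer.camera(k) for k in("wrist","scene")}
for k,i in ims.items():cv2.imwrite(f"pics/{k}5.png",i[:,:,::-1])
f=lambda i,x0,y0,w,h,W,H:cv2.resize(i[y0:y0+h,x0:x0+w,::-1],(W,H),interpolation=2)
t=np.vstack([f(ims["wrist"],340,0,160,70,800,350),np.hstack([f(ims["scene"],210,170,80,50,400,250),f(ims["wrist"],300,0,260,162,400,250)])])
cv2.imwrite("pics/m5.png",t)
E
```

```text
t: 11.75
tcp_pos: [0.5805, 0.0705, 0.2051]
eef_rot: [0.707, 0.042, -0.04, -0.704]
contact_force: [-3.0, -1.6, -0.0]
finger_gap: 0.0091
11.75 [0.5805 0.0705 0.2051] F [-2.9919 -1.6197 -0.04  ] gap 0.009138132505228215 yaw 0.11589990769007007 q [ 0.0047  0.2898  1.486  -0.0042  1.3635 -0.1103]
```

View pics/m5.png

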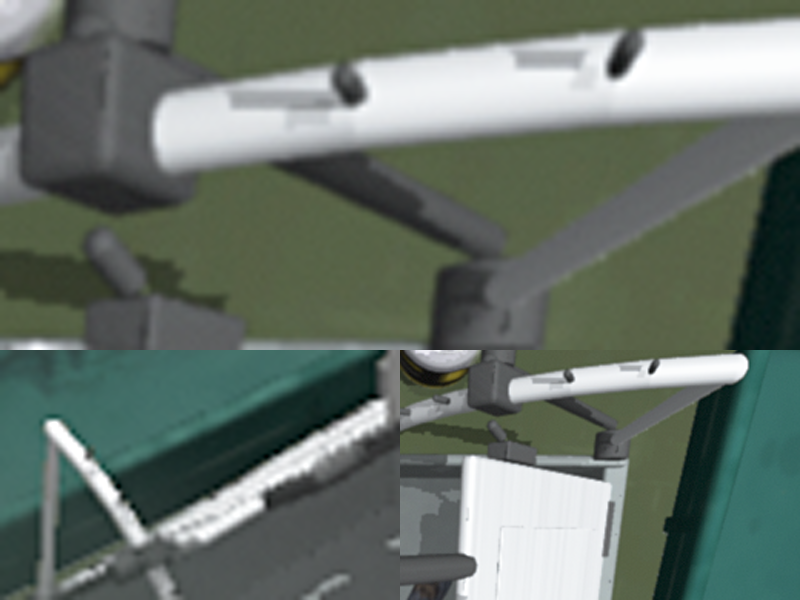

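```bash
cat > wp.py <<'E'
from fit import *
from cell import r
from scipy.spatial.transform import Rotation as R
V=viewer.camera_params("wrist");s=r.sense()
T=np.eye(4);T[:3,:3]=R.from_quat(s["eef_rot"]).as_matrix();T[:3,3]=s["tcp_pos"]
E=np.linalg.inv(T@V["T_tool_cam"])
def wproj(X):
    q=V["mtx"]@(E[:3,:3]@X+E[:3,3]);return q[:2]/q[2]
def A(p,a,rad,y,n=0): # n: offset normal to the flap
    return W(p,(70-rad*np.cos(a)+n*np.sin(a),y,83+rad*np.sin(a)+n*np.cos(a)))
E
python3 - <<'E'
from wp import *
for d in range(20,91,10): print(d,((wproj(A(p,np.radians(d),135,123))-[340,0])*5).round(0))
for a in(.75,.8,.83,.86,.9):print("idx",a,((wproj(A(p,a,130,121))-[340,0])*5).round(0), "flapFL",((wproj(A(p,a,140,100,3))-[300,0])*400/260).round(0))
for y in(110,121):print("hinge",((wproj(A(p,0,0,y))-[340,0])*5).round(0))
print("hinge flap corner",((wproj(A(p,.8,0,100,3))-[300,0])*400/260).round(0))
print("arc top",((wproj(A(p,np.radians(90),130,123))-[300,0])*400/260).round(0))
E
```

```text
20 [-257.  210.]
30 [-175.  173.]
40 [-47. 134.]
50 [131.  93.]
60 [359.  55.]
70 [627.  23.]
80 [916.   2.]
90 [1195.   -4.]
idx 0.75 [ 26. 149.] flapFL [ 57. 102.]
idx 0.8 [ 74. 139.] flapFL [ 73. 100.]
idx 0.83 [104. 133.] flapFL [83. 99.]
idx 0.86 [136. 127.] flapFL [94. 98.]
idx 0.9 [181. 118.] flapFL [109.  96.]
hinge [483. 359.]
hinge [492. 288.]
hinge flap corner [214. 129.]
arc top [415.   5.]
```

Run:
```python
from wp import *
z=lambda X:((wproj(X)-[340,0])*5).round(0)
for a in(.78,.82):
  for y in(100,106,112):print(a,y,[z(A(p,a,R_,y)).tolist() for R_ in(90,100,110,120,130)],"n+6",z(A(p,a,110,y,6)))
import cv2
w=cv2.imread("pics/wrist5.png");a=cv2.resize(w[25:125,330:450],(720,600),interpolation=cv2.INTER_CUBIC)
for y_,a_ in((100,.80),):
  for n in(3,-3):
    for rr in(140,0):
      q=(wproj(A(p,a_,rr,y_,n))-[330,25])*6;cv2.circle(a,tuple(int(v) for v in q),4,(0,0,255) if n>0 else (255,0,0),-1)
cv2.imwrite("pics/z5.png",a)
```

```text
0.78 100 [[213.0, 372.0], [175.0, 364.0], [134.0, 357.0], [90.0, 348.0], [44.0, 340.0]] n+6 [177. 352.]
0.78 106 [[217.0, 324.0], [179.0, 315.0], [137.0, 305.0], [93.0, 295.0], [46.0, 285.0]] n+6 [181. 300.]
0.78 112 [[221.0, 275.0], [182.0, 264.0], [141.0, 253.0], [97.0, 241.0], [49.0, 229.0]] n+6 [185. 247.]
0.82 100 [[238.0, 369.0], [203.0, 362.0], [166.0, 353.0], [125.0, 345.0], [82.0, 335.0]] n+6 [211. 349.]
0.82 106 [[242.0, 321.0], [207.0, 311.0], [169.0, 301.0], [129.0, 291.0], [85.0, 279.0]] n+6 [215. 296.]
0.82 112 [[246.0, 271.0], [211.0, 260.0], [173.0, 248.0], [132.0, 236.0], [89.0, 222.0]] n+6 [219. 242.]
```

View pics/z5.png

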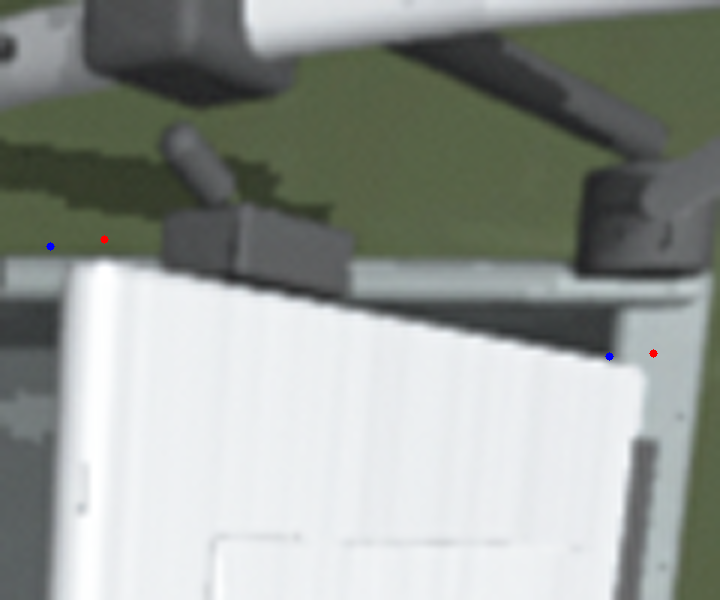

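Run:
```python
from wp import *
import itertools
for (t,rd,yy) in((22,14,14),(14,22,14),(22,14,22),(14,14,22),(22,22,14)):
  for a in(.83,):
    print(t,rd,yy)
    for y in(-yy/2,yy/2):
      print("  y",y,[(sr,st,((wproj(A(p,a,130+sr*rd/2,121+y,st*t/2))-[340,0])*5).round(0).tolist()) for sr,st in itertools.product((-1,1),(-1,1))])
```

```text
22 14 14
  y -7.0 [(-1, -1, [47.0, 225.0]), (-1, 1, [220.0, 197.0]), (1, -1, [-17.0, 205.0]), (1, 1, [160.0, 174.0])]
  y 7.0 [(-1, -1, [54.0, 96.0]), (-1, 1, [230.0, 57.0]), (1, -1, [-11.0, 68.0]), (1, 1, [170.0, 26.0])]
14 22 14
  y -7.0 [(-1, -1, [94.0, 225.0]), (-1, 1, [203.0, 208.0]), (1, -1, [-6.0, 193.0]), (1, 1, [107.0, 173.0])]
  y 7.0 [(-1, -1, [102.0, 96.0]), (-1, 1, [213.0, 73.0]), (1, -1, [0.0, 53.0]), (1, 1, [116.0, 24.0])]
22 14 22
  y -11.0 [(-1, -1, [46.0, 261.0]), (-1, 1, [217.0, 236.0]), (1, -1, [-19.0, 243.0]), (1, 1, [157.0, 215.0])]
  y 11.0 [(-1, -1, [56.0, 58.0]), (-1, 1, [234.0, 16.0]), (1, -1, [-9.0, 28.0]), (1, 1, [173.0, -18.0])]
14 14 22
  y -11.0 [(-1, -1, [75.0, 257.0]), (-1, 1, [184.0, 241.0]), (1, -1, [11.0, 238.0]), (1, 1, [123.0, 221.0])]
  y 11.0 [(-1, -1, [87.0, 51.0]), (-1, 1, [199.0, 24.0]), (1, -1, [22.0, 21.0]), (1, 1, [138.0, -9.0])]
22 22 14
  y -7.0 [(-1, -1, [65.0, 230.0]), (-1, 1, [236.0, 203.0]), (1, -1, [-37.0, 199.0]), (1, 1, [142.0, 167.0])]
  y 7.0 [(-1, -1, [72.0, 103.0]), (-1, 1, [247.0, 66.0]), (1, -1, [-31.0, 60.0]), (1, 1, [152.0, 16.0])]
```

Index comes out near 0.835 and the flap at about 0.815 in the same view, so I raise it a final 0.02 rad.

```bash
python3 -m handwheel '[{"gripper":-1,"tx":0.0014,"ty":-0.0013,"tz":0,"yaw":0},{"gripper":-1,"tx":0.0028,"ty":-0.0026,"tz":0,"yaw":0},{"gripper":-1,"tx":0.0028,"ty":-0.0026,"tz":0,"yaw":0},{"gripper":-1,"tx":0.0028,"ty":-0.0026,"tz":0,"yaw":0},{"gripper":-1,"tx":0.0028,"ty":-0.0026,"tz":0,"yaw":0},{"gripper":-1,"tx":0.0028,"ty":-0.0026,"tz":0,"yaw":0},{"gripper":-1,"tx":0.0028,"ty":-0.0026,"tz":0,"yaw":0},{"gripper":-1,"tx":0.0028,"ty":-0.0026,"tz":0,"yaw":0},{"gripper":-1,"tx":0.0028,"ty":-0.0026,"tz":0,"yaw":0},{"gripper":-1,"tx":0.0028,"ty":-0.0026,"tz":0,"yaw":0}]' 15
python3 st.py
python3 - <<'E'
from wp import *
import cv2
w=viewer.camera("wrist")[:,:,::-1];cv2.imwrite("pics/w6.png",w)
a=cv2.resize(w[0:100,320:450],(780,600),interpolation=cv2.INTER_CUBIC).copy()
g=A(p,0,0,0)
u=np.array([np.cos(p[2]),np.sin(p[2]),0]);t=r.sense()["tcp_pos"];d=(g-t)@u
print("mech a:",np.arctan2(t[2]+.019-.083,d),np.arccos(d/.19),np.arcsin((t[2]-.064)/.19))
for y_,a_,rr,n,c in((100,.835,140,3,(0,0,255)),(100,.835,140,-3,(255,0,0)),(121,.835,141,7,(0,255,0)),(121,.835,119,7,(0,255,0)),(121,.835,141,-7,(0,255,0)),(100,.835,0,3,(0,0,255))):
  q=(wproj(A(p,a_,rr,y_,n))-[320,0])*6+[0,28];cv2.circle(a,tuple(int(v) for v in q),4,c,-1)
cv2.imwrite("pics/z6.png",a)
E
```

```text
t: 12.85
tcp_pos: [0.5833, 0.0708, 0.2078]
eef_rot: [0.707, 0.042, -0.04, -0.704]
contact_force: [-2.7, -3.3, 0.6]
finger_gap: 0.0096
12.85 [0.5833 0.0708 0.2078] F [-2.7304 -3.2927  0.6266] gap 0.009578385571407598 yaw 0.11581425109666915 q [ 0.0052  0.2925  1.4753 -0.0042  1.3713 -0.1097]
mech a: 0.8393298650186031 0.8242127058392348 0.8581652747949632
```

View pics/z6.png

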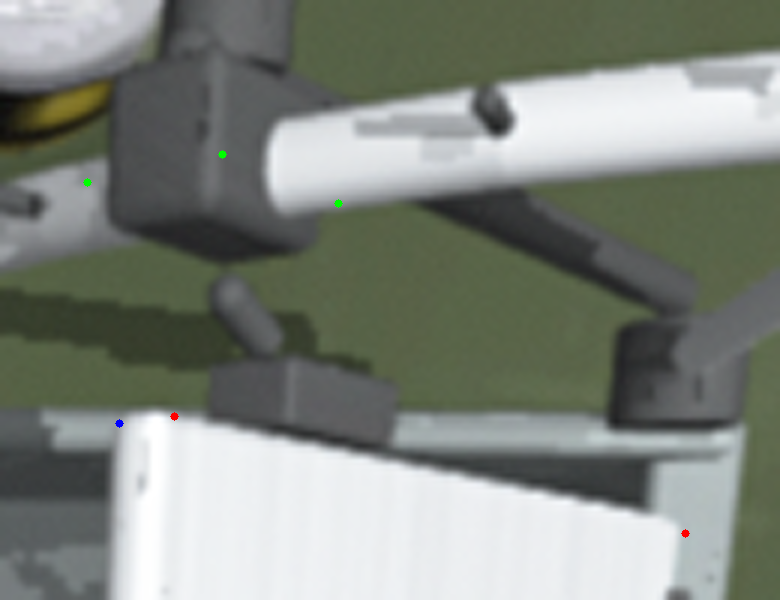

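Markers projected for 0.835 rad land on the flap's front edges at (118,420) and (172,416). The saddle ridge is at x≈213 against a predicted 222, so flap and index agree to about 0.01 rad. I hand in after a check that it is still and the bystanders have not moved.

Run:
```python
from cell import r,viewer,nets
import numpy as np
for c,ls in(("scene",["jar_small_mid","tape_mid","wood_block_mid"]),("side",["wood_block_mid","index_tip"])):
    viewer.camera(c)
    for l in ls:print(c,l,[(np.round(x["bbox"]),round(x["conf"],2)) for x in nets.boxes_of(c,l)[:1]])
s=r.sense();print(s["t"],np.abs(s["qd"]).max(),s["tcp_pos"],s["finger_gap"],s["contact_force"])
r.sign_off()
```

```text
scene jar_small_mid [(array([207., 253., 230., 291.]), 0.75)]
scene tape_mid []
scene wood_block_mid [(array([344., 182., 368., 213.]), 0.81)]
side wood_block_mid [(array([293., 292., 330., 327.]), 0.85)]
side index_tip []
13.25 0.0006552251450605707 [0.58326409 0.07084817 0.20775291] 0.009238263210217422 [-4.03290625 -2.66602594  1.08962522]
the job is handed in; nothing more can be done
```

The flap is free and lined up with the index to about 0.01 rad, and the gripper is still holding it there. I handed the job in at 13.3 s.

**What I did:** I pressed the plunger to its stop; the tip stopped at z = 0.119 while the force rose to 13 N, and the flap popped up. I then gripped the bow handle and swung the flap along its arc.

**Alignment:** From the same wrist picture, the flap is at about 0.835 rad and the index at 0.828–0.835 rad. The fit from the two fixed cameras put the index at 0.826 rad. The handle position gave a flap angle between 0.824 and 0.858 rad, depending on which reading I used, so the two methods do not agree perfectly.

**Last checks:** The arm was still, the gripper had the bar (9.2 mm opening) and the forces were under 5 N. The jar and the wood block were where they started, to within the detector's noise. The detector did not find the tape or the index in those final pictures, so I did not confirm them at the end. The arm never went near the tape, and the index showed no sign of having moved in the last wrist view.

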